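Bring the tall filter forward and unscrew it

ROBOT

A 7-joint arm with a two-finger parallel gripper is mounted at the origin on the work surface. World frame = base frame: x ahead of the robot, y to its left, z up, the work surface at z = 0. Lengths are in m, angles in rad, forces in N, time in s.
With the tool pointing down it reaches from about 0.425 to 0.925 m from the base axis. Payload 6.8 kg.
Tool frame: the origin (TCP) lies at the centre of the arm's flange, where the gripper is bolted on; the fingertips stand 173 mm ahead of it and the grasp point (between the pads) lies 155 mm ahead of it (r.hold_point_z is the distance from the TCP to the grasp point, in m); z points along the fingers, x is the direction in which the jaws open and shut, and the axes are right-handed (so a half turn about z gives the same grasp; the last joint's range is limited). The gripper opens to 85 mm and grips with 20 to 120 N. Pads are 22 mm wide; open, the fingers measure 114 mm over their backs; the gripper's body (76 mm by 85 mm) begins 54 mm behind the grasp point. The pads swing forward as they close: fully open they stand 13 mm farther back than shut.
Start: joints at [-1.308, 0.477, 0.022, 1.555, -0.011, 1.109, -0.083], TCP at [0.245, 0.629, 0.405] pointing down, gripper open.
Joint ranges: [-2.96, 2.96], [-0.34, 2.1], [-1.41, 1.46], [0.24, 2.44], [-1.37, 4.51], [0.17, 1.92], [-2.96, 2.96]. Speed limits (rad/s): [2.39, 2.39, 3.14, 3.14, 3.14, 3.14, 3.14].

INTERFACE

Orientations are given as a rotation vector (axis times angle).
In Python, from bench import r gives the robot as it stands.
- The arm moves only by the tool apply_moves, never from a script. Its arguments are lists of equal length, an entry for each row: "dp": the shift along the tool's x, y, z scaled (see below), a list of three; "twist": the turn, a rotation vector about the tool's x, y, z scaled (see below), a list of three; "jaw": the closure in counts, from 0 (fully open) to 255 (shut). In form: {"dp": [[x, y, z], ...], "twist": [[rx, ry, rz], ...], "jaw": [jaw, ...]}. A call has 1 to 20 rows; each row shifts and turns the pose as measured when the row begins, along the tool's axes as they then stand; what a row does not reach is not made up. The controller multiplies each number of a shift by 12 cm and each number of a turn by 120 degrees. A row lasts 1/10 s, in which the tool goes at most 50 mm and 8.59 degrees, less where a joint would pass 70% of its speed; a pose out of reach is approached as far as the arm can. A call with a number of a shift or a turn outside -1 to 1 is refused whole. A call with a gripper value outside its range is refused whole. The fingers move at their own pace and stop on an object; "grip_force" is the grip in N (left out, the last holds). Time passes only in rows, so rows that do not move let the fingers close. It gives the time, the measured TCP pose, the force and the opening at its end, in the units of the state.
- r.get_obs(): the state, without advancing time (a new reading comes with each control period).
- r.grab_frame(name): name is "side" or "top" or "wrist"; returns a dict with "color" (384x512x3 uint8, red, green, blue), "z_map" (384x512 float32, m along the optical axis (not along the pixel's ray), 0 where there is no reading), "intrinsics" (3x3 intrinsics, pixels), "R" (3x3) and "t" (3): a world point X has camera coordinates R X + t; the wrist camera has in their place "hand_eye" (4x4, takes a point from camera to tool coordinates, whose origin is the TCP and whose axes are the tool frame's). Camera axes: x right, y down, z forward; pixel columns grow to the right and rows downward; lengths in m; the calibration is good to about 2 mm. A picture is of the moment at which its call begins: read the wrist's pose just before it.
- r.hand_in(): hands the job in, once; it reports no verdict.
The state is a dict: "clock": time; "joints": joint angles; "qvel": joint speeds; "tau": joint torques, N m; "tcp_pos": TCP position; "orientation": TCP orientation; "contact_force": force on the tool from outside, world axes, zero at the start; "moment": the same for the moment, N m; "grip_width": finger opening in m.
Only numpy, scipy, OpenCV 4.12 (cv2) and the standard library are available. Lean on these libraries where they do the work, as an engineer would, in place of code of your own. Each camera call takes 0.05 s, during which the arm holds its last target.

TASK

Turn the filter turret, which has an upright handle post, until the tall filter stands at the fixed pointer on the front of the turret's base. Then unscrew the tall filter about a quarter turn, anticlockwise seen from above, so that it is loose but still stands in its socket at the pointer.

Things in the scene. Friction and masses are not known exactly. Their poses are not given: they have to be found in the camera images.
- turret (a joint): Turn of the aluminium disc (230 mm across, 12 thick, top 66 mm above the table) about its upright axis, midway between handle_top and filter_top. 0 = tall filter at the pointer; grows anticlockwise from above. Starts at 0.6 to 2.0, so turn it clockwise by the reading. Range -0.6 to 2.6; 0.25 N m of friction (3 N at the post) holds it anywhere, no clicks.
- handle_top (a point): Centre of the top of the turret's handle: a plain round upright steel post, 18 mm in diameter, 70 mm tall, its top 136 mm above the table. Fixed to the disc 85 mm from the axis, opposite the tall filter. Two short steel filters (46 mm wide, tops 122 mm above the table, screwed tight) stand on the same 85 mm circle, 60 degrees either side of it. Grip its upper 45 mm.
- filter (a joint): How far the tall filter is unscrewed relative to the disc: 0 = screwed home (start), growing anticlockwise seen from above; 1.57 = a quarter turn; it stops at 1.7. It turns against 0.06 N m of friction, rises 3 mm per radian, stays where it is left and cannot be pulled out.
- filter_top (a point): Centre of the top of the tall filter: a slender upright steel cartridge, 88 mm tall, its top 164 mm above the table when screwed home (the two others are much shorter). Its round knurled head is 36 mm in diameter and 32 mm high, the waist below 30 mm; a dark line across the top shows its turn. It stands on the disc 85 mm from the axis.
- pointer_tip (a point): Tip of the fixed pointer: a steel tongue 66 mm above the table, on a grey upright 26 mm wide on the robot's side of the turret's grey base. It points at the turret's axis, 122 mm from it, just outside the disc's rim. The tall filter is at the pointer when it stands on the line from the tip to the axis, 37 mm in from the tip.

How it is judged:
On the way, in this order (a step that is already met when the one before it is completed fails the run):
1. the tall filter has been brought to the pointer (within 10 degrees), still screwed home (value of joint turret between -0.175 and 0.175 rad and value of joint filter below 0.25 rad), for 0.2 s.
2. the tall filter has been unscrewed by at least 70 degrees (value of joint filter above 1.22 rad), for 0.2 s.
At the end, for the whole second after the job is handed in: The turret rests with the tall filter at the pointer (within 12 degrees), and the tall filter is unscrewed by at least 70 degrees (value of joint turret between -0.21 and 0.21 rad and value of joint filter above 1.22 rad and velocity of joint turret between -0.05 and 0.05 rad/s); the robot touches nothing.
It also fails if it takes over 43 s, if anything falls off the work surface, if the arm or the gripper's body presses on something with over 40 N, if the wrist force passes 120 N, or if a joint passes its speed limit or range.

## Working session

There is one attempt and no reset: what is moved stays moved. The work goes in short steps, Python scripts to look and compute and a tool call to move; the robot and the scene stay as the last step left them, time stands still between calls to the robot, and variables do not carry over. Pictures are saved under pics/ and viewed, and the job is handed in when it is done.

Besides the shell and the picture viewer there is one more tool, called after "Call:" by a JSON object that holds its "api" and its "payload", one argument or row to a line. apply_moves: Moves the arm, as the interface text tells. Shifts and turns lie within -1 to 1; 1 stands for 12 cm of shift or 120 degrees of turn. Its arguments: {"type":"object","properties":{"dp":{"type":"array"},"twist":{"type":"array"},"jaw":{"type":"array"},"grip_force":{"type":"number"}},"required":["dp","twist","jaw"]}

```bash
mkdir -p pics; ls; cat > h.py <<'E'
import numpy as np, cv2
from bench import r
from scipy.spatial.transform import Rotation as Ro
def save(f,n): cv2.imwrite('pics/'+n+'.png', f['color'][:,:,::-1])
def cloud(f):
    z=f['z_map']; K=np.array(f['intrinsics']); v,u=np.mgrid[:z.shape[0],:z.shape[1]]
    P=np.stack([(u-K[0,2])*z/K[0,0],(v-K[1,2])*z/K[1,1],z],-1)
    return (P-np.array(f['t']))@np.array(f['R'])  # R^T (P-t)
E
python3 - <<'E'
from h import *
print(r.get_obs())
for n in ('top','side'):
    f=r.grab_frame(n); save(f,n+'0'); np.savez('/tmp/'+n+'0',**f)
E
```

```text
pics
{'clock': 0.0, 'joints': array([-1.30809448,  0.47780338,  0.02234227,  1.55643915, -0.01150923,
        1.10929357, -0.08310109]), 'qvel': array([-0.00265467, -0.00087927,  0.00055027,  0.00065722, -0.00082493,
        0.00132452,  0.00200198]), 'tau': array([-4.43362269e-04, -5.96453011e+01,  1.60760276e+00, -2.81194872e+01,
        1.24700760e-02,  9.25888075e-03,  9.75174459e-06]), 'tcp_pos': array([0.24448844, 0.62887611, 0.40372847]), 'orientation': array([ 2.59192889e+00,  1.77325062e+00, -2.23334028e-03]), 'contact_force': array([ 0.82169738,  0.48556901, -0.13557469]), 'moment': array([0.02261008, 0.02765049, 0.0243773 ]), 'grip_width': 0.08559027936622965}
```

View pics/top0.png

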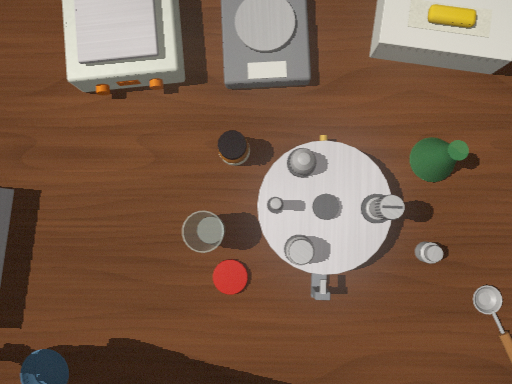

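View pics/side0.png

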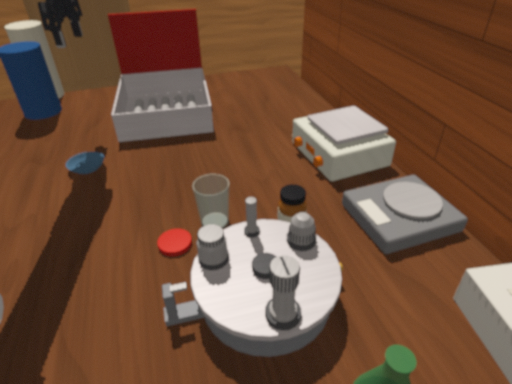

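The top view shows the post at (276,205), the tall filter's head at (393,207), the hub at (326,207) and the pointer at (323,287). In the side view the post is at (251,203) and the tall filter at (285,270).

```bash
python3 - <<'E'
from h import *
for n,pts in (('top',dict(post=(276,204),filt=(393,207),hub=(326,207),ptr=(323,287),ptr2=(323,283),up=(320,294),s1=(303,160),s2=(300,248))),('side',dict(post=(251,200),filt=(285,266),hub=(265,265),ptr=(178,287)))):
    f=dict(np.load('/tmp/%s0.npz'%n)); C=cloud(f); print(n,f['R'].round(2).tolist(),f['t'],f['intrinsics'][0])
    for k,(u,v) in pts.items(): print(k,C[v,u].round(4))
    # segments by height
    X=C.reshape(-1,3); X=X[(f['z_map'].reshape(-1)>0)]
    hub=C[pts['hub'][1],pts['hub'][0]]
    d=np.hypot(*(X[:,:2]-hub[:2]).T)
    m=(d<.14)
    def fitc(sel,lab):
        Y=X[sel]; print(lab,len(Y),Y.mean(0).round(4),(Y.min(0).round(3)),Y.max(0).round(3))
    fitc(m&(X[:,2]>.158),'filt')
    fitc(m&(X[:,2]>.13)&(X[:,2]<.14)&(np.hypot(*(X[:,:2]-C[pts['post'][1],pts['post'][0]][:2]).T)<.02),'post')
    fitc((d<.13)&(X[:,2]>.06)&(X[:,2]<.07),'disc')
    fitc((d<.16)&(d>.1165)&(X[:,2]>.055)&(X[:,2]<.075),'ptr')
    # circle fit on disc rim
    Y=X[(d<.14)&(abs(X[:,2]-.066)<.004)][:,:2].astype(np.float32)
    print(cv2.minEnclosingCircle(Y[np.hypot(*(Y-hub[:2]).T)<.118]))
E
```

```text
top [[0.01, -1.0, -0.03], [-1.0, -0.0, -0.07], [0.07, 0.03, -1.0]] [0.03658025 0.56565696 0.74457233] [419.51049816   0.         254.17923889]
post [0.5334 0.0021 0.1368]
filt [ 0.5289 -0.1686  0.163 ]
hub [ 0.5307 -0.0824  0.0816]
ptr [ 0.3971 -0.0785  0.0674]
ptr2 [ 0.404  -0.0783  0.0693]
up [ 0.3851 -0.0737  0.0653]
s1 [ 0.6041 -0.041   0.1205]
s2 [ 0.4654 -0.0358  0.1215]
filt 502 [ 0.5295 -0.1667  0.163 ] [ 0.511 -0.185  0.158] [ 0.548 -0.149  0.166]
post 104 [0.5351 0.0025 0.1349] [ 0.527 -0.006  0.132] [0.543 0.011 0.137]
disc 11249 [ 0.5307 -0.0834  0.0652] [ 0.402 -0.195  0.06 ] [0.647 0.031 0.07 ]
ptr 222 [ 0.391  -0.0781  0.066 ] [ 0.377 -0.112  0.057] [ 0.644 -0.065  0.07 ]
((0.5324773192405701, -0.08263459801673889), 0.1150306761264801)
side [[0.96, -0.29, -0.02], [-0.19, -0.57, -0.8], [0.22, 0.77, -0.6]] [-0.51673782  0.22767171  0.57552766] [384.0031368    0.         255.33267229]
post [ 0.5349 -0.      0.1346]
filt [ 0.5288 -0.1701  0.1632]
hub [ 0.53   -0.0875  0.0767]
ptr [ 0.3984 -0.0811  0.0672]
filt 584 [ 0.5281 -0.1711  0.162 ] [ 0.51  -0.187  0.158] [ 0.548 -0.151  0.165]
post 78 [ 0.5342 -0.0011  0.1332] [ 0.526 -0.008  0.13 ] [0.543 0.01  0.135]
disc 10049 [ 0.524  -0.1035  0.0642] [ 0.4   -0.199  0.06 ] [0.646 0.029 0.07 ]
ptr 306 [ 0.4051 -0.0733  0.064 ] [ 0.375 -0.093  0.055] [0.641 0.029 0.069]
((0.5313904881477356, -0.08498819172382355), 0.11529238522052765)
```

```bash
python3 - <<'E'
from h import *
for n in('top','side'):
    f=dict(np.load('/tmp/%s0.npz'%n)); C=cloud(f); z=f['z_map']
    m=((z>0)&(C[...,2]>.15)&(C[...,2]<1)&(C[...,0]>.1)).astype(np.uint8)
    k,l,s,c=cv2.connectedComponentsWithStats(m)
    for i in range(1,k):
        if s[i,4]>30:
            Y=C[l==i]; print(n,s[i,:4],Y.min(0).round(2),Y.max(0).round(2))
    d=np.hypot(C[...,0]-.532,C[...,1]+.084)
    m=(d>.119)&(d<.17)&(abs(C[...,2]-.066)<.004)&(C[...,0]<.45)&(z>0)
    Y=C[m]
    for a in np.arange(.365,.42,.005):
        q=Y[(Y[:,0]>=a)&(Y[:,0]<a+.005)]
        if len(q): print(round(a,3),len(q),q[:,1].min().round(4),q[:,1].max().round(4),q[:,1].mean().round(4))
    im=f['color'][:,:,::-1]
    x,y=(290,255) if n=='top' else (140,250)
    cv2.imwrite('pics/ptr_%s.png'%n,cv2.resize(im[y:y+60,x:x+80],None,fx=8,fy=8,interpolation=cv2.INTER_CUBIC))
E
```

```text
top [377 194  28  26] [ 0.51 -0.18  0.15] [ 0.55 -0.15  0.17]
0.375 35 -0.0907 -0.0653 -0.0782
0.38 53 -0.0906 -0.0654 -0.0776
0.385 41 -0.0906 -0.0655 -0.078
0.39 17 -0.0819 -0.0734 -0.0773
0.395 20 -0.0837 -0.0735 -0.0782
0.4 22 -0.0837 -0.0737 -0.0783
0.405 21 -0.0836 -0.0736 -0.0785
0.41 5 -0.082 -0.0753 -0.0786
side [ 23   0 177  69] [0.1  0.55 0.15] [0.6  1.3  0.35]
side [373   0 139  52] [1.45 0.42 0.15] [1.47 1.19 0.28]
side [270 256  31  29] [ 0.51 -0.19  0.15] [ 0.55 -0.15  0.16]
0.375 47 -0.092 -0.0678 -0.0808
0.38 50 -0.0929 -0.0675 -0.0804
0.385 42 -0.0924 -0.0678 -0.0821
0.39 26 -0.0852 -0.0757 -0.0814
0.395 25 -0.0854 -0.0744 -0.0815
0.4 24 -0.0859 -0.0759 -0.0813
0.405 25 -0.086 -0.0754 -0.0817
```

View pics/ptr_top.png

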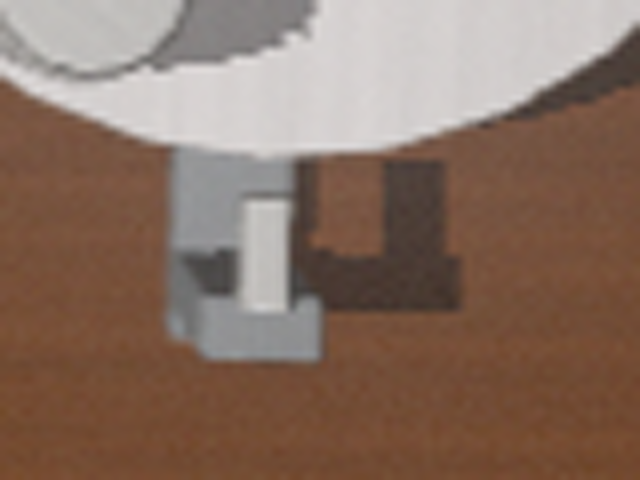

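The pointer bears 178° from the axis at (0.532,-0.084), and the filter is at 268°, so the turret needs about 90° clockwise. First I'll move the tool above the post.

Call:
{"api": "apply_moves", "payload": {
  "dp": [
    [-0.26, 0.27, 0],
    [-0.26, 0.27, 0],
    [-0.26, 0.27, 0],
    [-0.26, 0.27, 0],
    [-0.26, 0.27, 0],
    [-0.26, 0.27, 0],
    [-0.26, 0.27, 0],
    [-0.26, 0.27, 0],
    [-0.26, 0.27, 0],
    [-0.26, 0.27, 0],
    [-0.26, 0.27, 0],
    [-0.26, 0.27, 0],
    [-0.26, 0.27, 0],
    [-0.26, 0.27, 0]
  ],
  "twist": [
    [0, 0, 0],
    [0, 0, 0],
    [0, 0, 0],
    [0, 0, 0],
    [0, 0, 0],
    [0, 0, 0],
    [0, 0, 0],
    [0, 0, 0],
    [0, 0, 0],
    [0, 0, 0],
    [0, 0, 0],
    [0, 0, 0],
    [0, 0, 0],
    [0, 0, 0]
  ],
  "jaw": [0, 0, 0, 0, 0, 0, 0, 0, 0, 0, 0, 0, 0, 0],
  "grip_force": 25
}}

```text
clock: 1.5
tcp_pos: [0.5145, 0.0416, 0.3991]
orientation: [-2.579, -1.792, 0.012]
contact_force: [0.9, 0.7, -0.4]
grip_width: 0.0854
```

Call:
{"api": "apply_moves", "payload": {
  "dp": [
    [0, 0, 0],
    [0, 0, 0],
    [0, 0, 0],
    [0, 0, 0],
    [0, 0, 0],
    [0, 0, 0],
    [0, 0, 0],
    [0, 0, 0],
    [0, 0, 0]
  ],
  "twist": [
    [0, 0, 0.066],
    [0, 0, 0.066],
    [0, 0, 0.066],
    [0, 0, 0.066],
    [0, 0, 0.066],
    [0, 0, 0.066],
    [0, 0, 0.066],
    [0, 0, 0.066],
    [0, 0, 0.066]
  ],
  "jaw": [0, 0, 0, 0, 0, 0, 0, 0, 0]
}}

```text
clock: 2.4
tcp_pos: [0.5149, 0.031, 0.3968]
orientation: [3.13, -0.146, -0.017]
contact_force: [-0.1, -0.7, -0.0]
grip_width: 0.0854
```

```bash
cat >> h.py <<'E'
def st(goal=None,ang=None):
    o=r.get_obs(); R=Ro.from_rotvec(o['orientation']).as_matrix(); p=np.array(o['tcp_pos'])
    a=np.degrees(np.arctan2(R[1,0],R[0,0]))
    print('t',round(o['clock'],2),'p',p.round(4),'xang',a.round(2),'z',R[:,2].round(4),'q',np.round(o['joints'],2),'F',np.round(o['contact_force'],1),'M',np.round(o['moment'],2),'w',round(o['grip_width'],4))
    if goal is not None:
        d=R.T@(np.array(goal)-p); print('dp units',(d/.12).round(3),'mm',(d*1000).round(1))
    if ang is not None:
        rz=Ro.from_euler('z',ang,degrees=True).as_matrix()@np.diag([1,-1,-1])
        print('twist units',(np.degrees(Ro.from_matrix(R.T@rz).as_rotvec())/120).round(3))
    return p,R,a
E
python3 -c "
from h import *
st((.5348,.001,.345),-2)"
```

```text
t 2.4 p [0.5149 0.031  0.3968] xang -5.33 z [-0.0111 -0.0075 -0.9999] q [-0.65  0.24  0.56  1.97 -0.15  0.98 -0.12] F [-0.1 -0.7 -0. ] M [-0.01  0.01 -0.06] w 0.0854
dp units [0.193 0.23  0.432] mm [23.2 27.6 51.8]
twist units [ 0.004  0.005 -0.028]
```

Call:
{"api": "apply_moves", "payload": {
  "dp": [
    [0.1, 0.12, 0.2],
    [0.09, 0.1, 0.2],
    [0, 0, 0],
    [0, 0, 0]
  ],
  "twist": [
    [0.004, 0.005, -0.028],
    [0, 0, 0],
    [0, 0, 0],
    [0, 0, 0]
  ],
  "jaw": [0, 0, 0, 0]
}}

```text
clock: 2.8
tcp_pos: [0.5358, 0.0037, 0.3474]
orientation: [-3.14, 0.059, 0.0]
contact_force: [-0.4, 0.0, 1.5]
grip_width: 0.0854
```

```bash
python3 -c "
from h import *
st((.5348,.001,.27),-2)
f=r.grab_frame('wrist'); save(f,'w1'); np.savez('/tmp/w1',**f); st()
print(f['hand_eye'],f['intrinsics'])
C=f['z_map'];print(C[::48,::64])"
```

```text
t 2.8 p [0.5358 0.0037 0.3474] xang -2.16 z [-3.e-04  9.e-04 -1.e+00] q [-0.55  0.35  0.53  1.97 -0.23  0.88  0.06] F [-0.4  0.   1.5] M [-0.01  0.01 -0.05] w 0.0854
dp units [-0.007  0.023  0.645] mm [-0.9  2.8 77.4]
twist units [-0.     0.    -0.001]
t 2.85 p [0.5357 0.0038 0.3475] xang -2.14 z [-2.e-04  1.e-03 -1.e+00] q [-0.55  0.34  0.53  1.97 -0.23  0.88  0.06] F [ 0.1 -0.  -0.7] M [ 0.01  0.01 -0.01] w 0.0855
[[ 9.99998726e-01 -1.53727520e-03 -4.30766528e-04  4.60785972e-04]
 [ 1.59627245e-03  9.58342383e-01  2.85617453e-01 -7.28750043e-02]
 [-2.62508073e-05 -2.85617777e-01  9.58343615e-01  3.10279203e-02]
 [ 0.00000000e+00  0.00000000e+00  0.00000000e+00  1.00000000e+00]] [[312.73332588   0.         257.9425558 ]
 [  0.         312.73332588 190.0103728 ]
 [  0.           0.           1.        ]]
[[0.27998754 0.27972722 0.19512221 0.23829728 0.2804153  0.28087968
  0.27967227 0.27958542]
 [0.29086792 0.29116142 0.29045746 0.28835037 0.29143637 0.29085135
  0.29094586 0.29040632]
 [0.3039982  0.30191427 0.29281485 0.30347693 0.30360723 0.3024868
  0.23160268 0.30305564]
 [0.31507444 0.31617057 0.3166131  0.31612644 0.3162661  0.31587836
  0.31704792 0.3161501 ]
 [0.33203143 0.3309409  0.33043724 0.26212293 0.22561872 0.26238874
  0.3317153  0.33029962]
 [0.34781665 0.34600404 0.33760402 0.25291857 0.27517217 0.26093474
  0.3473375  0.34751853]
 [0.36512655 0.3641225  0.10635006 0.28931183 0.2734415  0.2888989
  0.10505715 0.365563  ]
 [0.08244553 0.09218787 0.07574053 0.30302194 0.29989702 0.30456814
  0.07665208 0.09331317]]
```

View pics/w1.png

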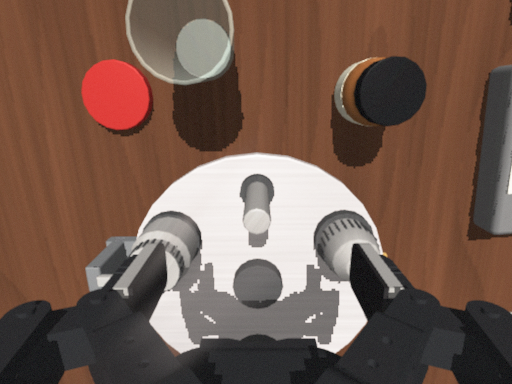

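The wrist view shows the post's top at (257,222), with the short filters on either side and the jaws to their inside.

```bash
python3 -c "
from h import *
f=dict(np.load('/tmp/w1.npz'));z=f['z_map'];K=f['intrinsics'];H=f['hand_eye']
v,u=np.mgrid[:384,:512];P=np.stack([(u-K[0,2])*z/K[0,0],(v-K[1,2])*z/K[1,1],z],-1)@H[:3,:3].T+H[:3,3]
p,R,a=st((.5348,.001,.27),-2)
W=P@R.T+p
s=(W[...,2]>.131)&(W[...,2]<.142)&(abs(u-257)<20)&(abs(v-222)<20)
print(s.sum(),W[s].mean(0),W[s].min(0),W[s].max(0),'tool',P[s].mean(0))
"
```

```text
t 2.85 p [0.5357 0.0038 0.3475] xang -2.14 z [-2.e-04  1.e-03 -1.e+00] q [-0.55  0.34  0.53  1.97 -0.23  0.88  0.06] F [ 0.1 -0.  -0.7] M [ 0.01  0.01 -0.01] w 0.0855
dp units [-0.006  0.025  0.646] mm [-0.7  3.  77.5]
twist units [-0.     0.    -0.001]
620 [0.53470583 0.00353607 0.1354327 ] [ 0.52579333 -0.00597011  0.13100745] [0.54352727 0.01164192 0.13749964] tool [-0.00088494  0.00056177  0.21203931]
```

Call:
{"api": "apply_moves", "payload": {
  "dp": [
    [-0.006, 0.01, 0.2],
    [0, 0, 0.2],
    [0, 0, 0.2],
    [0, 0, 0.08],
    [0, 0, 0],
    [0, 0, 0],
    [0, 0, 0],
    [0, 0, 0],
    [0, 0, 0],
    [0, 0, 0],
    [0, 0, 0]
  ],
  "twist": [
    [0, 0, 0],
    [0, 0, 0],
    [0, 0, 0],
    [0, 0, 0],
    [0, 0, 0],
    [0, 0, 0],
    [0, 0, 0],
    [0, 0, 0],
    [0, 0, 0],
    [0, 0, 0],
    [0, 0, 0]
  ],
  "jaw": [0, 0, 0, 0, 60, 120, 220, 255, 255, 255, 255],
  "grip_force": 25
}}

```text
clock: 3.95
tcp_pos: [0.5368, 0.0068, 0.2725]
orientation: [-3.134, 0.051, -0.018]
contact_force: [0.5, 0.1, -3.0]
grip_width: 0.0173
```

```bash
python3 -c "
from h import *
st((.5348,.001,.27),-2)"
```

```text
t 3.95 p [0.5368 0.0068 0.2725] xang -1.87 z [ 0.0115  0.0073 -0.9999] q [-0.5   0.46  0.47  2.03 -0.32  0.71  0.14] F [ 0.5  0.1 -3. ] M [ 0.1   0.3  -0.03] w 0.0173
dp units [-0.015  0.049  0.02 ] mm [-1.8  5.9  2.4]
twist units [-0.004 -0.005  0.001]
```

Call:
{"api": "apply_moves", "payload": {
  "dp": [
    [0.05, 0.02, 0.01],
    [0.074, 0.01, 0],
    [0.074, 0.01, 0],
    [0.074, 0.004, 0],
    [0.074, 0.004, 0]
  ],
  "twist": [
    [-0.004, -0.005, 0.03],
    [0, 0, 0.05],
    [0, 0, 0.05],
    [0, 0, 0.05],
    [0, 0, 0.05]
  ],
  "jaw": [255, 255, 255, 255, 255]
}}

```text
clock: 4.45
tcp_pos: [0.5775, -0.0047, 0.2725]
orientation: [-3.03, 0.812, -0.0]
contact_force: [-1.2, -1.9, -3.3]
grip_width: 0.0172
```

```bash
cat >> h.py <<'E'
def arc(adv,c=(.532,-.083),rad=.0855,n=1):
    # current grasp angle, and dp/twist to the goal post angle = current - adv deg
    o=r.get_obs(); R=Ro.from_rotvec(o['orientation']).as_matrix(); g=np.array(o['tcp_pos'])+R[:,2]*.155
    d=g[:2]-c; th=np.degrees(np.arctan2(d[1],d[0])); print('post ang',th.round(1),'rad',np.hypot(*d).round(4),'gz',g[2].round(4))
    t=np.radians(th-adv); goal=(c[0]+rad*np.cos(t),c[1]+rad*np.sin(t),.270)
    st(goal,th-adv-90)
E
python3 -c "
from h import *
arc(6); arc(0)"
```

```text
post ang 59.9 rad 0.0912 gz 0.1175
t 4.45 p [ 0.5775 -0.0047  0.2725] xang -30.0 z [ 0.0013  0.0041 -1.    ] q [-0.54  0.54  0.59  1.94 -0.43  0.79 -0.23] F [-1.2 -1.9 -3.3] M [-0.43 -0.03  0.39] w 0.0172
dp units [0.073 0.046 0.021] mm [8.8 5.5 2.5]
twist units [-0.002  0.001  0.051]
post ang 59.9 rad 0.0912 gz 0.1175
t 4.45 p [ 0.5775 -0.0047  0.2725] xang -30.0 z [ 0.0013  0.0041 -1.    ] q [-0.54  0.54  0.59  1.94 -0.43  0.79 -0.23] F [-1.2 -1.9 -3.3] M [-0.43 -0.03  0.39] w 0.0172
dp units [-0.001  0.042  0.021] mm [-0.1  5.   2.5]
twist units [-0.002  0.     0.001]
```

Call:
{"api": "apply_moves", "payload": {
  "dp": [
    [0.074, 0.015, 0.004],
    [0.074, 0.015, 0.004],
    [0.074, 0.01, 0.004],
    [0.074, 0.01, 0],
    [0.074, 0.008, 0],
    [0.074, 0.008, 0]
  ],
  "twist": [
    [-0.002, 0, 0.05],
    [0, 0, 0.05],
    [0, 0, 0.05],
    [0, 0, 0.05],
    [0, 0, 0.05],
    [0, 0, 0.05]
  ],
  "jaw": [255, 255, 255, 255, 255, 255]
}}

```text
clock: 5.05
tcp_pos: [0.6138, -0.0452, 0.2726]
orientation: [-2.617, 1.729, -0.006]
contact_force: [-0.4, -0.5, -1.7]
grip_width: 0.0174
```

```bash
python3 -c "
from h import *
arc(6)"
```

```text
post ang 24.7 rad 0.0911 gz 0.1176
t 5.05 p [ 0.6138 -0.0452  0.2726] xang -66.89 z [ 0.0062  0.0022 -1.    ] q [-0.56  0.65  0.75  1.85 -0.58  0.86 -0.69] F [-0.4 -0.5 -1.7] M [-0.09  0.03  0.34] w 0.0174
dp units [0.076 0.04  0.021] mm [9.2 4.8 2.5]
twist units [-0.003 -0.     0.036]
```

Call:
{"api": "apply_moves", "payload": {
  "dp": [
    [0.074, 0.015, 0],
    [0.074, 0.015, 0],
    [0.074, 0.01, 0],
    [0.07, 0.008, 0],
    [0, 0, 0],
    [0, 0, 0]
  ],
  "twist": [
    [-0.002, 0, 0.045],
    [0, 0, 0.045],
    [0, 0, 0.05],
    [0, 0, 0.05],
    [0, 0, 0],
    [0, 0, 0]
  ],
  "jaw": [255, 255, 255, 255, 255, 255]
}}

```text
clock: 5.65
tcp_pos: [0.6215, -0.0797, 0.2726]
orientation: [-2.214, 2.22, -0.014]
contact_force: [-1.5, 1.3, -0.4]
grip_width: 0.0168
```

```bash
cat >> h.py <<'E'
def look(tag):
    for n in ('top','side'):
        f=r.grab_frame(n); save(f,n+tag); np.savez('/tmp/%s%s'%(n,tag),**f)
        C=cloud(f); X=C[f['z_map']>0]; 
        ax=np.array([.532,-.082]) if n=='top' else np.array([.532,-.0861])
        d=np.hypot(*(X[:,:2]-ax).T)
        Y=X[(d<.13)&(X[:,2]>.156)&(X[:,2]<.172)&(X[:,0]<.5)]
        if len(Y):
            c=(Y.min(0)+Y.max(0))/2; e=Y.mean(0)
            print(n,len(Y),'mean',e.round(4),'mid',c.round(4),'ang',(np.degrees(np.arctan2(*(e[:2]-ax)[::-1]))%360).round(1),'rad',np.hypot(*(e[:2]-ax)).round(4))
E
python3 -c "
from h import *
arc(2); look('2')"
```

```text
post ang 1.9 rad 0.0912 gz 0.1176
t 5.65 p [ 0.6215 -0.0797  0.2726] xang -90.15 z [ 0.0103 -0.002  -0.9999] q [-0.55  0.71  0.85  1.83 -0.67  0.91 -0.97] F [-1.5  1.3 -0.4] M [ 0.36  0.22 -0.02] w 0.0168
dp units [0.029 0.034 0.021] mm [3.5 4.  2.6]
twist units [-0.005 -0.001 -0.   ]
side 483 mean [ 0.4463 -0.0897  0.1614] mid [ 0.4467 -0.0874  0.1601] ang 182.4 rad 0.0858
```

View pics/top2.png

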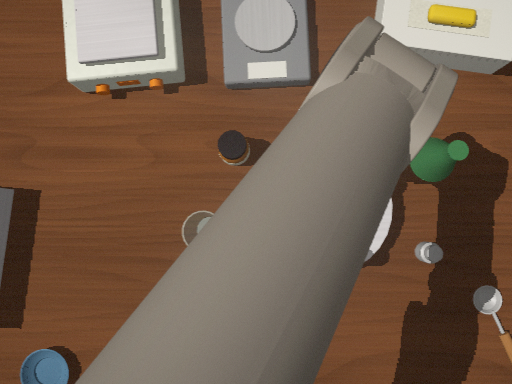

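The arm hides the turret in the top view, but the side view puts the filter at 182.4°, which leaves about 4° to go.

Call:
{"api": "apply_moves", "payload": {
  "dp": [
    [0.03, 0.002, 0],
    [0.025, 0.002, 0],
    [0, 0, 0],
    [0, 0, 0],
    [0, 0, 0]
  ],
  "twist": [
    [-0.004, 0, 0.02],
    [0, 0, 0.015],
    [0, 0, 0],
    [0, 0, 0],
    [0, 0, 0]
  ],
  "jaw": [255, 255, 255, 255, 255]
}}

```text
clock: 6.25
tcp_pos: [0.6222, -0.0842, 0.2726]
orientation: [-2.143, 2.293, -0.008]
contact_force: [1.5, -2.3, -3.2]
grip_width: 0.0172
```

```bash
python3 -c "
from h import *
arc(2); look('3')"
```

```text
post ang -0.9 rad 0.0911 gz 0.1176
t 6.25 p [ 0.6222 -0.0842  0.2726] xang -93.88 z [ 0.006  -0.0015 -1.    ] q [-0.55  0.72  0.86  1.82 -0.68  0.92 -1.02] F [ 1.5 -2.3 -3.2] M [-0.31 -0.33  0.21] w 0.0172
dp units [0.029 0.038 0.021] mm [3.4 4.6 2.6]
twist units [-0.003 -0.001 -0.008]
side 474 mean [ 0.4463 -0.0857  0.1614] mid [ 0.4465 -0.0835  0.16  ] ang 179.7 rad 0.0857
```

View pics/side3.png

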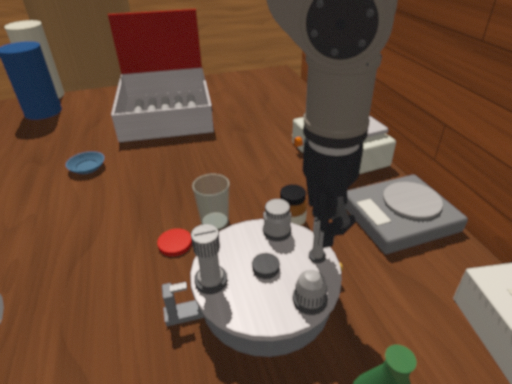

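The side view has the tall filter at (206,240), behind the pointer and within about 2° of it. I'll release the post, rise and look.

Call:
{"api": "apply_moves", "payload": {
  "dp": [
    [0, 0, 0],
    [0, 0, 0],
    [0, 0, 0],
    [0, 0, 0],
    [0, 0, -0.1],
    [0, 0, -0.25],
    [0, 0, -0.3],
    [0, 0, -0.3],
    [0, 0, -0.2],
    [0, 0, 0]
  ],
  "twist": [
    [0, 0, 0],
    [0, 0, 0],
    [0, 0, 0],
    [0, 0, 0],
    [0, 0, 0],
    [0, 0, 0],
    [0, 0, 0],
    [0, 0, 0],
    [0, 0, 0],
    [0, 0, 0]
  ],
  "jaw": [150, 60, 0, 0, 0, 0, 0, 0, 0, 0]
}}

```text
clock: 7.35
tcp_pos: [0.621, -0.0843, 0.42]
orientation: [-2.139, 2.294, -0.004]
contact_force: [0.1, -0.5, -0.4]
grip_width: 0.0853
```

```bash
python3 -c "
from h import *
look('4'); st((.447,-.0815,.38),-50)"
```

```text
side 471 mean [ 0.4464 -0.0857  0.1615] mid [ 0.4465 -0.0836  0.1602] ang 179.7 rad 0.0856
t 7.45 p [ 0.6203 -0.0836  0.4166] xang -94.0 z [ 9.0e-04  1.8e-03 -1.0e+00] q [-0.65  0.57  1.01  1.71 -0.52  1.16 -1.14] F [-0.6  0.7 -0.7] M [-0.01  0.03  0.01] w 0.0854
dp units [0.084 1.442 0.304] mm [ 10.1 173.   36.5]
twist units [-0.001  0.001 -0.367]
```

Call:
{"api": "apply_moves", "payload": {
  "dp": [
    [0.014, 0.24, 0],
    [0.014, 0.24, 0],
    [0.014, 0.24, 0],
    [0.014, 0.24, 0],
    [0.014, 0.24, 0],
    [0.014, 0.24, 0],
    [0, 0, 0],
    [0, 0, 0],
    [0, 0, 0],
    [0, 0, 0],
    [0, 0, 0],
    [0, 0, 0],
    [0, 0, 0]
  ],
  "twist": [
    [0, 0, 0],
    [0, 0, 0],
    [0, 0, 0],
    [0, 0, 0],
    [0, 0, 0],
    [0, 0, 0],
    [0, 0, -0.06],
    [0, 0, -0.06],
    [0, 0, -0.06],
    [0, 0, -0.06],
    [0, 0, -0.06],
    [0, 0, -0.05],
    [0, 0, 0]
  ],
  "jaw": [0, 0, 0, 0, 0, 0, 0, 0, 0, 0, 0, 0, 0]
}}

```text
clock: 8.75
tcp_pos: [0.4328, -0.0748, 0.4015]
orientation: [2.839, -1.317, -0.044]
contact_force: [0.2, 0.2, 0.1]
grip_width: 0.0853
```

```bash
cat >> h.py <<'E'
def wr(tag,lo=.156,hi=.175):
    p,R,a=st((.447,-.0815,.38),-50)
    f=r.grab_frame('wrist'); save(f,tag); np.savez('/tmp/'+tag,**f)
    z=f['z_map'];K=f['intrinsics'];H=np.array(f['hand_eye'])
    v,u=np.mgrid[:384,:512];P=np.stack([(u-K[0,2])*z/K[0,0],(v-K[1,2])*z/K[1,1],z],-1)@H[:3,:3].T+H[:3,3]
    W=P@R.T+p
    s=(W[...,2]>lo)&(W[...,2]<hi)&(np.hypot(W[...,0]-.447,W[...,1]+.082)<.04)&(z>0)
    if s.sum(): print('wrist',s.sum(),'mean',W[s].mean(0).round(4),'min',W[s].min(0).round(4),'max',W[s].max(0).round(4))
E
python3 -c "
from h import *
wr('w5')"
```

```text
t 8.75 p [ 0.4328 -0.0748  0.4015] xang -49.78 z [-0.0304  0.0014 -0.9995] q [-0.96  0.13  1.11  2.13 -0.14  0.99 -0.65] F [0.2 0.2 0.1] M [ 0.03 -0.03  0.04] w 0.0853
dp units [ 0.123 -0.058  0.175] mm [14.8 -7.  21.1]
twist units [0.011 0.01  0.002]
wrist 2159 mean [ 0.4479 -0.0799  0.1635] min [ 0.4284 -0.0997  0.156 ] max [ 0.4657 -0.0621  0.1661]
```

View pics/w5.png

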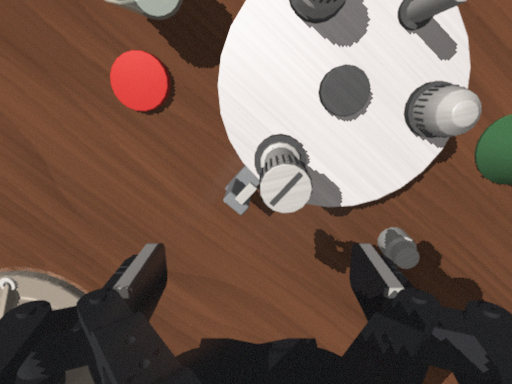

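The wrist view shows the filter's head at (285,188), with its dark line visible and the pointer at (240,190) beside it. That gives a top centre of (0.447,-0.081,0.164), which agrees with the stated height.

Call:
{"api": "apply_moves", "payload": {
  "dp": [
    [0.12, -0.06, 0.15],
    [0, 0, 0.05],
    [0, 0, 0],
    [0, 0, 0]
  ],
  "twist": [
    [0.011, 0.01, 0],
    [0, 0, 0],
    [0, 0, 0],
    [0, 0, 0]
  ],
  "jaw": [0, 0, 0, 0]
}}

```text
clock: 9.2
tcp_pos: [0.4461, -0.0806, 0.3754]
orientation: [2.84, -1.338, -0.004]
contact_force: [-0.9, -0.6, 0.1]
grip_width: 0.0855
```

```bash
python3 -c "
from h import *
wr('w6'); st((.447,-.081,.305),-50)"
```

```text
t 9.2 p [ 0.4461 -0.0806  0.3754] xang -50.46 z [-3.4e-03 -5.0e-04 -1.0e+00] q [-0.88  0.23  1.07  2.14 -0.26  0.91 -0.54] F [-0.9 -0.6  0.1] M [-0.04  0.01  0.04] w 0.0855
dp units [ 0.01  -0.001 -0.039] mm [ 1.2 -0.2 -4.6]
twist units [ 0.001  0.001 -0.004]
wrist 2634 mean [ 0.4484 -0.0798  0.1634] min [ 0.429  -0.0998  0.156 ] max [ 0.4658 -0.0621  0.166 ]
t 9.25 p [ 0.446  -0.0806  0.3754] xang -50.43 z [-3.1e-03 -1.0e-04 -1.0e+00] q [-0.88  0.23  1.07  2.14 -0.26  0.91 -0.54] F [ 0.1 -0.9 -0.4] M [ 0.   -0.    0.08] w 0.0855
dp units [ 0.009 -0.006  0.587] mm [ 1.1 -0.7 70.4]
twist units [ 0.001  0.001 -0.004]
```

Call:
{"api": "apply_moves", "payload": {
  "dp": [
    [0.01, -0.004, 0.18],
    [0, 0, 0.18],
    [0, 0, 0.16],
    [0, 0, 0.05],
    [0, 0, 0]
  ],
  "twist": [
    [0, 0, -0.004],
    [0, 0, 0],
    [0, 0, 0],
    [0, 0, 0],
    [0, 0, 0]
  ],
  "jaw": [0, 0, 0, 0, 0]
}}

```text
clock: 9.75
tcp_pos: [0.4477, -0.0801, 0.3082]
orientation: [-2.844, 1.325, 0.0]
contact_force: [-0.2, 0.8, -0.0]
grip_width: 0.0851
```

```bash
python3 -c "
from h import *
p,R,a=st((.447,-.081,.305),-50); print(p+.155*R[:,2])"
```

```text
t 9.75 p [ 0.4477 -0.0801  0.3082] xang -49.95 z [ 0.0014  0.0035 -1.    ] q [-0.72  0.36  0.94  2.2  -0.43  0.77 -0.37] F [-0.2  0.8 -0. ] M [-0.04 -0.04  0.03] w 0.0851
dp units [0.002 0.01  0.026] mm [0.2 1.1 3.2]
twist units [-0.002  0.001  0.   ]
[ 0.44793674 -0.07956223  0.15318045]
```

Call:
{"api": "apply_moves", "payload": {
  "dp": [
    [0, 0.01, 0.02],
    [0, 0, 0],
    [0, 0, 0],
    [0, 0, 0],
    [0, 0, 0],
    [0, 0, 0],
    [0, 0, 0]
  ],
  "twist": [
    [-0.002, 0, 0],
    [0, 0, 0],
    [0, 0, 0],
    [0, 0, 0],
    [0, 0, 0],
    [0, 0, 0],
    [0, 0, 0]
  ],
  "jaw": [0, 60, 120, 180, 255, 255, 255],
  "grip_force": 30
}}

```text
clock: 10.45
tcp_pos: [0.4476, -0.0809, 0.3088]
orientation: [-2.845, 1.325, -0.002]
contact_force: [0.3, -1.2, -1.2]
grip_width: 0.0349
```

```bash
python3 -c "
from h import *
p,R,a=st((.447,-.081,.305),-50); print(p+.155*R[:,2]); look('7')"
```

```text
t 10.45 p [ 0.4476 -0.0809  0.3088] xang -49.94 z [ 0.0025  0.0025 -1.    ] q [-0.72  0.36  0.94  2.2  -0.43  0.77 -0.37] F [ 0.3 -1.2 -1.2] M [-0.05 -0.04 -0.06] w 0.0349
dp units [-0.002  0.005  0.031] mm [-0.3  0.6  3.8]
twist units [-0.002  0.     0.   ]
[ 0.44798876 -0.08047912  0.15378117]
top 1 mean [ 0.4422 -0.0559  0.161 ] mid [ 0.4422 -0.0559  0.161 ] ang 163.8 rad 0.0935
side 565 mean [ 0.4429 -0.0858  0.1628] mid [ 0.4468 -0.0841  0.164 ] ang 179.8 rad 0.0891
```

View pics/side7.png

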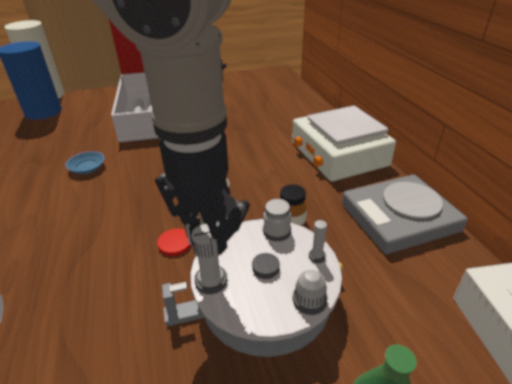

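The gripper holds the head at (205,240) with a 35 mm opening. Now I'll unscrew it.

Call:
{"api": "apply_moves", "payload": {
  "dp": [
    [0, 0, -0.002],
    [0, 0, -0.002],
    [0, 0, -0.003],
    [0, 0, -0.003],
    [0, 0, -0.003],
    [0, 0, -0.003]
  ],
  "twist": [
    [0, 0, -0.04],
    [0, 0, -0.05],
    [0, 0, -0.05],
    [0, 0, -0.05],
    [0, 0, -0.05],
    [0, 0, -0.05]
  ],
  "jaw": [255, 255, 255, 255, 255, 255]
}}

```text
clock: 11.15
tcp_pos: [0.4474, -0.0806, 0.3106]
orientation: [-3.115, 0.381, 0.0]
contact_force: [-0.0, -0.1, -1.3]
grip_width: 0.0349
```

```bash
python3 -c "
from h import *
p,R,a=st((.4476,-.0809,.311),0); print(p+.155*R[:,2])"
```

```text
t 11.15 p [ 0.4474 -0.0806  0.3106] xang -13.93 z [ 3.e-04  3.e-03 -1.e+00] q [-0.6   0.31  0.77  2.19 -0.32  0.75  0.14] F [-0.  -0.1 -1.3] M [ 0.04  0.04 -0.06] w 0.0349
dp units [ 0.002  0.002 -0.003] mm [ 0.3  0.3 -0.4]
twist units [-0.001  0.    -0.116]
[ 0.44744667 -0.08008367  0.15563912]
```

Call:
{"api": "apply_moves", "payload": {
  "dp": [
    [0.002, 0.002, -0.004],
    [0, 0, -0.003],
    [0, 0, -0.003],
    [0, 0, -0.003],
    [0, 0, -0.003],
    [0, 0, -0.003],
    [0, 0, -0.003],
    [0, 0, -0.003],
    [0, 0, 0],
    [0, 0, 0]
  ],
  "twist": [
    [0, 0, -0.05],
    [0, 0, -0.05],
    [0, 0, -0.05],
    [0, 0, -0.05],
    [0, 0, -0.05],
    [0, 0, -0.05],
    [0, 0, -0.05],
    [0, 0, -0.05],
    [0, 0, -0.04],
    [0, 0, 0]
  ],
  "jaw": [255, 255, 255, 255, 255, 255, 255, 255, 255, 255]
}}

```text
clock: 12.15
tcp_pos: [0.4468, -0.0812, 0.3135]
orientation: [-2.938, -1.099, 0.001]
contact_force: [-1.6, -0.6, 1.5]
grip_width: 0.0354
```

```bash
python3 -c "
from h import *
p,R,a=st((.4476,-.0809,.311),40); print(p+.155*R[:,2])"
```

```text
t 12.15 p [ 0.4468 -0.0812  0.3135] xang 41.02 z [-0.0027  0.0046 -1.    ] q [-0.42  0.26  0.54  2.18 -0.2   0.75  0.97] F [-1.6 -0.6  1.5] M [0.19 0.16 0.08] w 0.0354
dp units [0.006 0.003 0.021] mm [0.8 0.3 2.5]
twist units [-0.002 -0.     0.008]
[ 0.44641225 -0.08047783  0.1585142 ]
```

The tool has turned 91°. I'll release and rise.

Call:
{"api": "apply_moves", "payload": {
  "dp": [
    [0, 0, 0],
    [0, 0, 0],
    [0, 0, 0],
    [0, 0, 0],
    [0, 0, 0],
    [0, 0, -0.2],
    [0, 0, -0.25],
    [0, 0, -0.25],
    [0, 0, -0.1],
    [0, 0, 0]
  ],
  "twist": [
    [0, 0, 0],
    [0, 0, 0],
    [0, 0, 0],
    [0, 0, 0],
    [0, 0, 0],
    [0, 0, 0],
    [0, 0, 0],
    [0, 0, 0],
    [0, 0, 0],
    [0, 0, 0]
  ],
  "jaw": [180, 120, 60, 0, 0, 0, 0, 0, 0, 0]
}}

```text
clock: 13.15
tcp_pos: [0.447, -0.0816, 0.412]
orientation: [-2.943, -1.087, 0.006]
contact_force: [0.7, -0.2, 0.5]
grip_width: 0.0854
```

```bash
python3 -c "
from h import *
wr('w8'); look('8')"
```

```text
t 13.15 p [ 0.447  -0.0816  0.412 ] xang 40.54 z [-0.005  0.003 -1.   ] q [-0.5   0.1   0.59  2.08 -0.07  0.99  0.83] F [ 0.7 -0.2  0.5] M [ 0.04 -0.04  0.08] w 0.0854
dp units [0.001 0.001 0.267] mm [ 0.1  0.1 32. ]
twist units [-0.001  0.003  0.755]
wrist 2047 mean [ 0.446  -0.08    0.1679] min [ 0.4285 -0.1003  0.156 ] max [ 0.4662 -0.0627  0.171 ]
top 58 mean [ 0.4391 -0.0691  0.1664] mid [ 0.439  -0.0714  0.163 ] ang 172.1 rad 0.0938
side 559 mean [ 0.4463 -0.0871  0.1651] mid [ 0.4468 -0.0835  0.1623] ang 180.7 rad 0.0857
```

View pics/w8.png

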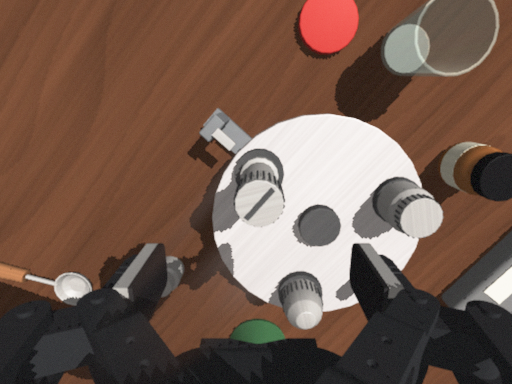

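View pics/side8.png

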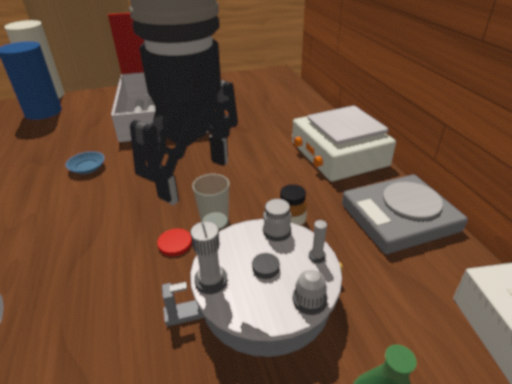

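The wrist view shows the line on the head at (260,203) at the same image angle as before. Since the tool has turned about 90° in between, the filter has turned about 90° too. Its top has risen 4.5 mm, which fits 1.5 rad. In the side view it stands at (206,238), still at the pointer, and the gripper is clear.

```bash
python3 -c "
from h import *
print(np.abs(r.get_obs()['qvel']).max()); print(r.hand_in())"
```

```text
0.012859348801116971
the job is handed in; nothing more can be done
None
```

I turned the turret about 90° clockwise by its post until the tall filter stood at the pointer. I then let go, gripped the filter's head, unscrewed it about 90° anticlockwise, released it and rose clear. The job was handed in at about 13 s, and no verdict was given.

**Turret:** In the last side view the filter stands at about 180.7° against a pointer bearing of 178°, so it is roughly 2–3° off, with 12° allowed. It read about 179.7° (2° off) before unscrewing.

**Filter:** The tool turned 91° while gripping. The line on the head followed it to within a few degrees, and the top rose from 163.5 to about 168 mm, which fits about 1.5 rad of unscrewing. At least 1.22 rad was required.

**Clearance:** The gripper is open and about 80 mm above the filter. The force readings are near zero.

**Checks that disagreed:** The final top-view reading of 172° came from only 58 points, because the arm hid most of the turret, so I set it aside. The side and wrist cameras also differ by a few millimetres in y. By the wrist's estimate the filter is within about 1° of the pointer.

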